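# Hand a colleague the red brush, handle first

### The job

Draw the flat brush with the red handle up out of the brush stand, gripping it by its metal collar and not touching the bristles, and offer it handle first to the painter who sits beyond the white tray: brush middle over the tray's middle, about 25 cm above the table, leaning half-way between upright and level, bristles up on your side, handle pointing down and straight out over the tray's far long side. Finish while still holding it there, steady and clear of everything. Leave the other brushes, the stand, tray, paint jar and mug as they are.

Things in the scene. Friction and masses are not known exactly. Their poses are not given: they have to be found in the camera images.
- red_brush: flat brush to hand over, 210 mm long, about 45 g: red round handle 10 to 13 mm thick, steel collar, golden-brown bristles. It stands upright, bristles up, in any one of the stand's three places, with 2 to 3 mm of play. Origin half-way along it, on its axis; z axis along it to the bristles, y the wide and x the thin way of the collar. Handle from -105 to +45 mm along z, then collar, then bristles.
- red_brush_collar (a point): centre of the red brush's flat steel collar, 61 mm from the brush's middle and 44 mm short of the bristle tips, 174 mm above the table at the start; axes as the brush. The collar is 32 mm long (z), 26 mm wide (y), 12 mm thick (x).
- red_brush_butt (a point): centre of the free end of the red brush's handle, 105 mm from the brush's middle; axes as the brush.
- red_brush_tip (a point): centre of the red brush's bristle tips, 105 mm from its middle; axes as the brush. The bristles are the last 28 mm, 23 mm wide, 7 mm thick: thinner than the collar, so flat jaws on the collar's two flat faces stay off them.
- stand: light wooden brush stand, loose, 0.8 kg: 66 mm (x) by 204 mm (y) by 97 mm high. A base with three sockets and above it a top board with three 18 mm holes, in a row along y at -60, 0 and +60 mm. Handle butts rest 8 mm above the table; the top board's upper face is 97 mm above it. Origin at the centre of its underside, z up.
- tray: white wooden serving tray with flower motif, loose, 0.55 kg: 200 mm (x) by 280 mm (y), long rims 38 mm high, handle ends 60 mm high. It lies left or right of the stand. Origin at the centre of its underside (table height), z up; its x axis points level across its far long side to the painter's seat, away from the robot.
- blue_brush: smaller flat brush with blue handle and white bristles, 192 mm long, standing in another place of the stand; to be left there. Origin half-way along it, z towards the bristles (up).
- green_brush: round brush with green handle, brass collar and dark bristles, 196 mm long, standing in the remaining place of the stand; to be left there. Origin half-way along it, z towards the bristles (up).
- paint_jar: closed cream paint jar with a black lid, 58 mm across, 72 mm high, on the table beyond the tray; to be left alone. Origin at the centre of its underside, z up.
- mug: grey ceramic mug with a handle, 76 mm across, 85 mm high, on the table beyond the stand; to be left alone. Origin at the centre of its underside, z up.

How it is judged:
By the outcome, as a careful person would: the job done as asked, in the order asked, and still so for the second after the job is handed in, while the arm keeps its last pose, push and grip.
It also fails if it takes over 42 s, if anything falls off the work surface, if the arm or the gripper's body presses on something with over 40 N, if the wrist force passes 120 N, or if a joint passes its speed limit or range.

### The arm

A 7-joint arm with a two-finger parallel gripper is mounted at the origin on the work surface. World frame = base frame: x ahead of the robot, y to its left, z up, the work surface at z = 0. Lengths are in m, angles in rad, forces in N, time in s.
With the tool pointing down it reaches from about 0.35 to 0.9 m from the base axis. Payload 8.1 kg.
Tool frame: the origin (TCP) lies at the very end of the fingers, on their centre line; the grasp point (between the pads) lies 19 mm behind it (arm.tcp_to_grasp is the z of the grasp point in the tool frame, in m); z points along the fingers, y is the line along which they close (so a half turn about z gives the same grasp; the last joint's range is limited). The gripper opens to 92 mm and grips with 3 to 60 N. Pads are 19 mm wide; open, the fingers measure 130 mm over their backs; the gripper's body (75 mm by 190 mm) begins 47 mm behind the grasp point.
Start: joints at [-1.304, 0.434, 0.025, 1.573, -0.012, 1.134, -0.075], TCP at [0.226, 0.583, 0.227] pointing down, gripper open.
Joint ranges: [-2.62, 2.62], [-0.44, 2.09], [-1.27, 1.32], [0.08, 2.57], [-1.32, 4.46], [0.12, 2], [-2.74, 2.74]. Speed limits (rad/s): [2.22, 2.22, 3.01, 3.01, 3.14, 3.14, 3.14].

### API

Orientations are given as a rotation vector (axis times angle).
In Python, from cell import readout, vision, sign_off, arm gives the robot as it stands. The module is installed in compiled form; this text tells all that it offers.
- The arm moves only by the shell command python3 -m creep 'ROWS' [FORCE]. ROWS is JSON, a list of rows, each a list of 5 numbers: the shift along the tool's x, y, z in units of 4 cm (1.0 is 4 cm), then the turn about the tool's z in units of 4 degrees (1.0 is 4 degrees), then the opening, from 0 (shut) to 1 (fully open). A call has 1 to 12 rows; each row shifts and turns the commanded pose from where the row before left it, along the tool's axes as they then stand; what a row does not reach is not made up. A row lasts 1/8 s, in which the tool goes at most 62.5 mm and 10.7 degrees, less where a joint would pass 70% of its speed; a pose out of reach is approached as far as the arm can. A call with a number of a shift or a turn outside -1 to 1 is refused whole. A call with a gripper value outside its range is refused whole. The fingers move at their own pace and stop on an object; FORCE is the grip in N (left out, the last holds). Time passes only in rows, so rows that do not move let the fingers close. It gives the time, the measured TCP pose, the force, the opening and the grip force at its end, in the units of the state.
- readout.observe(): the state, without advancing time (a new reading comes with each control period).
- vision.get_image(name): name is "scene" or "top" or "wrist"; returns a dict with "pixels" (400x640x3 uint8, blue, green, red), "z_map" (400x640 float32, m along the optical axis (not along the pixel's ray), 0 where there is no reading), "camera_matrix" (3x3 intrinsics, pixels), "k1" (the pictures are not rectified: a ray, as slopes to the right and down, at radius r is drawn at 1 + k1 r^2 times it, then the intrinsics apply), "position" and "rotation" of the camera in the world. Camera axes: x right, y up, looking along -z (the intrinsics and any distortion apply to the point x, -y, -z); pixel columns grow to the right and rows downward; lengths in m; the calibration is good to about 2 mm. A picture is of the moment at which its call begins.
- sign_off(): hands the job in; it is judged then, once.
The state is a dict: "clock": time; "joints": joint angles; "dq": joint speeds; "joint_efforts": joint torques, N m; "position": TCP position; "ee_rot": TCP orientation; "force": force on the tool from outside, world axes, zero at the start; "ft_torque": the same for the moment, N m; "width": opening from 0.0 (shut) to 1.0 (fully open); "gripper_force": force on a finger pad.
Only numpy, scipy, OpenCV 4.12 (cv2) and the standard library are available. Lean on these libraries where they do the work, as an engineer would, in place of code of your own. Each camera call takes 0.05 s, during which the arm holds its last target. There are 200 camera calls.

## Working session

There is one attempt and no reset: what is moved stays moved. The work goes in short steps, Python scripts to look and compute and a shell command to move; the robot and the scene stay as the last step left them, time stands still between calls to the robot, and variables do not carry over. Pictures are saved under pics/ and viewed, at most 10 in all, crops included, and the job is handed in when it is done.

```bash
mkdir -p pics && cat > h.py <<'E'
import numpy as np, cv2
from cell import readout, vision
from scipy.spatial.transform import Rotation as R
def grab(n,save=None):
    d=vision.get_image(n)
    if save: cv2.imwrite('pics/'+save,d['pixels'])
    return d
def rays(d,uv):
    K=np.array(d['camera_matrix']); uv=np.atleast_2d(np.float64(uv))
    n=cv2.undistortPoints(uv[:,None],K,np.array([d['k1'],0,0,0.]))[:,0]
    c=np.c_[n[:,0],-n[:,1],-np.ones(len(n))]
    return c@np.array(d['rotation']).T
def plane(d,uv,z):
    r=rays(d,uv);p=np.array(d['position']);return p+r*((z-p[2])/r[:,2])[:,None]
def depth(d,uv):
    uv=np.atleast_2d(uv).astype(int);r=rays(d,uv);return np.array(d['position'])+r*d['z_map'][uv[:,1],uv[:,0]][:,None]
def tool():
    s=readout.observe();return np.array(s['position']),R.from_rotvec(s['ee_rot']).as_matrix(),s
E
python3 - <<'E'
from h import *
import pickle
a=grab('scene','scene0.png');b=grab('top','top0.png')
for d in(a,b):print(np.round(d['position'],3),np.round(d['rotation'],3).tolist(),d['k1'],np.round(d['camera_matrix'],1).tolist())
p,M,s=tool();print(p,np.round(M,3),s['width'],s['force'],s['clock'])
from cell import arm
print([x for x in dir(arm) if x[0]!='_'],arm.tcp_to_grasp)
E
```

```text
[ 1.117 -0.421  0.69 ] [0.779, 0.351, 0.807] 0.03906914723826953 [[418.8, 0.0, 316.4], [0.0, 418.8, 201.5], [0.0, 0.0, 1.0]]
[ 0.479 -0.019  0.973] [0.164, -0.147, -1.537] -0.04277460217616466 [[429.9, 0.0, 322.3], [0.0, 429.9, 203.8], [0.0, 0.0, 1.0]]
[0.22579922 0.5823258  0.22603862] [[-0.932  0.362 -0.   ]
 [ 0.362  0.932 -0.001]
 [-0.    -0.001 -1.   ]] 1.0032493155003053 [ 0.3937595   0.04220544 -0.28861773] 0.1
['PlanningError', 'tcp_to_grasp'] -0.0188
```

View pics/scene0.png

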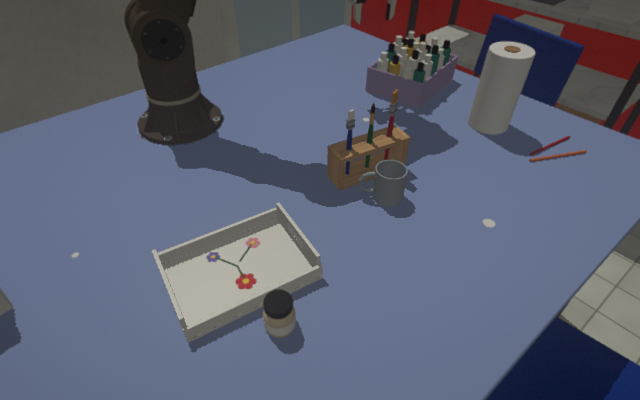

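View pics/top0.png

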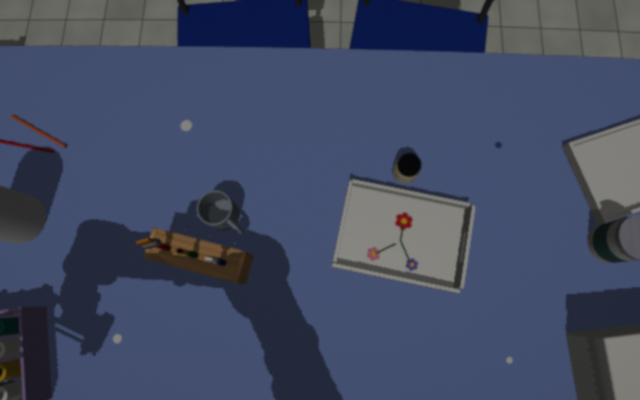

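The scene view shows the stand at about (370,155). Red brush (golden tips) is at its right end near (393,105), green in the middle and blue on the left, with the mug at (388,183) and the tray at (240,268). In the top view the red tips are at about (148,242) and the tray centre at about (404,235).

```bash
sed -i "s/c@np.array(d\['rotation'\]).T/c@R.from_rotvec(d['rotation']).as_matrix().T/" h.py && python3 - <<'E'
from h import *
a=grab('scene');b=grab('top')
# tray: white mask in top, contour of outer rim
hsv=cv2.cvtColor(b['pixels'],cv2.COLOR_BGR2HSV)
pts=depth(b,np.stack(np.meshgrid(np.arange(640),np.arange(400)),-1).reshape(-1,2)).reshape(400,640,3)
ok=(b['z_map']>0)
m=((hsv[...,1]<60)&(hsv[...,2]>60)).astype(np.uint8); m[:, :320]=0; m[:,490:]=0; m[:170]=0; m[310:]=0
m=cv2.morphologyEx(m,cv2.MORPH_CLOSE,np.ones((9,9)))
c=max(cv2.findContours(m,0,2)[0],key=cv2.contourArea)
P=pts[m>0]; o=ok[m>0]; P=P[o]
r=cv2.minAreaRect(P[(P[:,2]>0.02)&(P[:,2]<.08),:2].astype(np.float32)); print('tray rect',r, cv2.boxPoints(r).round(3).tolist(), 'zmax',np.percentile(P[:,2],[5,50,95,99]))
F=P[P[:,2]<.02]; print('floor mean',F.mean(0))
# stand top board
sel=ok&(pts[...,2]>.085)&(pts[...,2]<.105)&(np.indices((400,640))[1]<300)&(np.indices((400,640))[1]>130)&(np.indices((400,640))[0]>180)&(np.indices((400,640))[0]<300)
Q=pts[sel]; r=cv2.minAreaRect(Q[:,:2].astype(np.float32)); print('stand',r,cv2.boxPoints(r).round(3).tolist(),Q[:,2].mean(),len(Q))
hi=ok&(pts[...,2]>.14)&(pts[...,2]<.26)&(pts[...,0]<.7)
n,l,st,ce=cv2.connectedComponentsWithStats(hi.astype(np.uint8))
for i in range(1,n):
    if st[i,4]>5: print('hi',st[i],ce[i],pts[l==i].mean(0),pts[l==i][:,2].max())
for nm,d,(x,y,w,h),s in(('top',b,(125,215,140,80),5),('scene',a,(320,80,100,110),6)):
    cv2.imwrite(f'pics/c_{nm}.png',cv2.resize(d['pixels'][y:y+h,x:x+w],None,fx=s,fy=s,interpolation=2))
E
```

```text
tray rect ((0.6257681846618652, -0.18883731961250305), (0.2802000045776367, 0.2428886741399765), 79.57466125488281) [[0.48100000619888306, -0.3050000071525574], [0.7200000286102295, -0.3490000069141388], [0.7710000276565552, -0.0729999989271164], [0.5320000052452087, -0.028999999165534973]] zmax [0.00500476 0.00888299 0.05770574 0.06148767]
floor mean [ 0.60691913 -0.1870973   0.00821123]
stand ((0.5970974564552307, 0.24015185236930847), (0.20537038147449493, 0.17739196121692657), 77.3218994140625) [[0.4880000054836273, 0.1589999943971634], [0.6610000133514404, 0.12099999934434891], [0.7059999704360962, 0.32100000977516174], [0.5329999923706055, 0.36000001430511475]] 0.09671489741469626 2904
hi [  0 191   5  28  81] [  1.24691358 203.86419753] [0.6285094  0.64410941 0.14432546] 0.15133887253536815
hi [136 237  26  12 219] [149.44292237 242.68493151] [0.55492825 0.30707487 0.19260835] 0.2217775423516739
hi [176 248  14   8  64] [182.640625 251.359375] [0.54232228 0.24959564 0.17582586] 0.20502758954809042
hi [204 256  16   8  94] [212.         259.22340426] [0.52906127 0.19149525 0.18270563] 0.2021380290168605
hi [ 601  332   39   68 2146] [623.04566636 364.90959925] [ 0.35510644 -0.57602867  0.14715826] 0.1529582262310477
```

View pics/c_top.png

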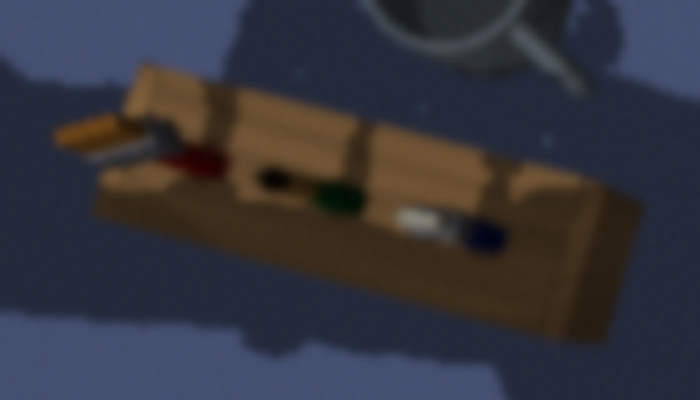

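View pics/c_scene.png

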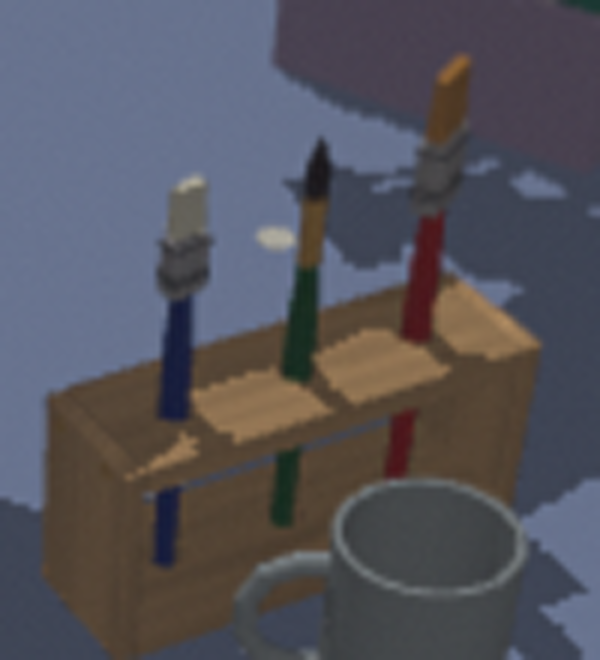

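The crops confirm it: golden bristles and steel collar at the stand's +y end, and the brush's wide side looks turned relative to the row. Next I refine the stand, the tray and the collar yaw.

```bash
python3 - <<'E'
from h import *
def cloud(d):
    return depth(d,np.stack(np.meshgrid(np.arange(640),np.arange(400)),-1).reshape(-1,2)).reshape(400,640,3)
a=grab('scene');b=grab('top');pa=cloud(a);pb=cloud(b)
def rect(P): 
    r=cv2.minAreaRect(P[:,:2].astype(np.float32));return np.round(r[0],4),np.round(r[1],4),round(r[2],1),len(P)
for n,p in(('scene',pa),('top',pb)):
    f=p.reshape(-1,3)
    s=f[(abs(f[:,2]-.097)<.005)&(abs(f[:,0]-.55)<.1)&(abs(f[:,1]-.25)<.15)];print(n,'stand',rect(s))
    t=f[(f[:,2]>.03)&(f[:,2]<.066)&(abs(f[:,0]-.61)<.125)&(abs(f[:,1]+.19)<.17)];
    u=np.array([.983,-.182]);jar=np.linalg.norm(t[:,:2]-[.75,-.19],axis=1)<.045
    print(n,'tray',rect(t[~jar]))
    h=f[(f[:,2]>.15)&(f[:,2]<.225)&(np.hypot(f[:,0]-.55,f[:,1]-.31)<.035)]
    for z in(.16,.17,.18,.195,.205,.215):
        q=h[abs(h[:,2]-z)<.005]
        if len(q)>3:
            w,v=np.linalg.eigh(np.cov(q[:,:2].T));print('  z',z,len(q),q[:,:2].mean(0).round(4),'ang',np.degrees(np.arctan2(v[1,1],v[0,1])).round(1),np.sqrt(w).round(4))
# triangulate tip corner pixels: top view tip edge ends; scene tip
tt=plane(b,[[125+58/5,215+138/5],[125+130/5,215+118/5]],.218);ts=plane(a,[[320+438/6,80+70/6],[320+470/6,80+58/6]],.218)
print(tt.round(4),ts.round(4))
j=pa.reshape(-1,3);j=j[(abs(j[:,2]-.07)<.006)&(np.hypot(j[:,0]-.75,j[:,1]+.2)<.06)];print('jar',j.mean(0))
E
```

```text
scene stand (array([0.5452, 0.2521]), array([0.2063, 0.0718]), 77.1, 1188)
scene tray (array([ 0.606 , -0.1841]), array([0.2803, 0.2039]), 79.7, 2352)
  z 0.16 21 [0.5627 0.3053] ang 90.6 [0.0033 0.0082]
  z 0.17 31 [0.5632 0.3038] ang 82.4 [0.0032 0.0071]
  z 0.18 33 [0.5624 0.3056] ang 90.1 [0.0031 0.0088]
  z 0.195 27 [0.5623 0.307 ] ang 100.8 [0.002  0.0084]
  z 0.205 21 [0.562  0.3064] ang 96.5 [0.0019 0.0071]
  z 0.215 25 [0.5611 0.3073] ang 105.6 [0.0018 0.0074]
top stand (array([0.543 , 0.2522]), array([0.2054, 0.0667]), 77.3, 2745)
top tray (array([ 0.6053, -0.1853]), array([0.2804, 0.2019]), 79.7, 1933)
  z 0.16 10 [0.5563 0.3023] ang 124.7 [0.0028 0.0082]
  z 0.17 30 [0.5544 0.3049] ang 123.7 [0.0032 0.0092]
  z 0.18 25 [0.555 0.304] ang 127.4 [0.0027 0.0081]
  z 0.195 33 [0.5547 0.3069] ang 115.9 [0.002  0.0082]
  z 0.205 24 [0.5553 0.307 ] ang 116.4 [0.0018 0.0074]
  z 0.215 54 [0.5557 0.3103] ang 108.8 [0.0019 0.0069]
[[0.552  0.32   0.218 ]
 [0.5599 0.2946 0.218 ]] [[0.5585 0.3033 0.218 ]
 [0.5602 0.3201 0.218 ]]
jar [ 0.75922201 -0.19493841  0.07108878]
```

```bash
python3 -m creep '[[0,0,-1,0,0.7],[-0.6,-0.2,-0.8,0,0.7],[-1,-0.35,0,0,0.7],[-1,-0.35,0,0,0.7],[-1,-0.35,0,0,0.7],[-1,-0.35,0,0,0.7],[-1,-0.35,0,0,0.7],[-1,-0.35,0,0,0.7],[-1,-0.35,0,0,0.7],[-1,-0.35,0,0,0.7],[-1,-0.35,0,0,0.7],[-0.6,0,0,0,0.7]]' && python3 -m creep '[[0,0,0,1,0.7],[0,0,0,1,0.7],[0,0,0,1,0.7],[0,0,0,1,0.7],[0,0,0,1,0.7],[0,0,0,1,0.7],[0,0,0,1,0.7],[0,0,0,1,0.7],[0,0,0,1,0.7],[0,0,0,1,0.7],[0,0,0,1,0.7],[0,0,0,1,0.7]]' && python3 - <<'E'
from h import *
p,M,s=tool();print(p,np.round(M,3).tolist(),s['width'],s['clock'],np.round(s['joints'],2))
d=grab('wrist','w1.png');print(d['position'],d['rotation'])
E
```

```text
clock: 1.8
position: [0.5597, 0.3075, 0.2989]
ee_rot: [0.583, 3.086, -0.001]
force: [-0.1, 0.9, 0.9]
width: 0.7
gripper_force: 0.0
clock: 3.3
position: [0.5578, 0.3103, 0.2987]
ee_rot: [-1.787, -2.584, 0.0]
force: [0.7, -0.3, -0.1]
width: 0.701
gripper_force: 0.0
[0.55778833 0.31034608 0.29865071] [[-0.353, 0.936, -0.0], [0.936, 0.353, 0.0], [0.0, -0.0, -1.0]] 0.7009327034975885 3.3 [-0.83  0.42  0.36  1.45 -0.15  1.3  -0.1 ]
[0.53296398 0.37580328 0.45707137] [-0.26192594 -0.04726193  0.35890166]
```

View pics/w1.png

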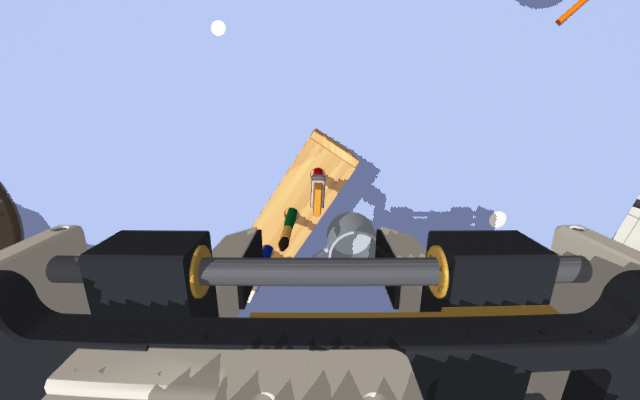

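The wrist view shows the golden bristles as a narrow strip at about (317,205), collar just above it, so the thin side already lies nearly along the closing line. Now I measure offset and yaw from the close view.

```bash
python3 - <<'E'
from h import *
d=grab('wrist');p,M,s=tool()
x,y=290,150;cv2.imwrite('pics/w1c.png',cv2.resize(d['pixels'][y:y+80,x:x+60],None,fx=7,fy=7,interpolation=2))
uv=np.stack(np.meshgrid(np.arange(285,350),np.arange(150,230)),-1).reshape(-1,2);f=depth(d,uv)
for lo,hi in((.205,.23),(.213,.23),(.16,.19)):
    q=f[(f[:,2]>lo)&(f[:,2]<hi)];l=(q-p)@M
    r=cv2.minAreaRect(l[:,:2].astype(np.float32));print(lo,len(q),'world',q.mean(0).round(4),'tool mean',l.mean(0).round(4),'rect',np.round(r[0],4),np.round(r[1],4),round(r[2],1))
hsv=cv2.cvtColor(d['pixels'],cv2.COLOR_BGR2HSV)
m=(hsv[...,0]>8)&(hsv[...,0]<22)&(hsv[...,1]>170)&(np.indices((400,640))[0]<225)&(np.indices((400,640))[0]>178)&(abs(np.indices((400,640))[1]-317)<15)
for v in range(178,224,4):
    u=np.where(m[v])[0]
    if len(u):
        e=(plane(d,[[u[0],v],[u[-1]+1,v]],.218)-p)@M;print(v,u[0],u[-1],e[:,:2].round(4).tolist())
E
```

```text
0.205 236 world [0.5553 0.3127 0.2169] tool mean [ 0.0031 -0.0015  0.0818] rect [ 0.0021 -0.0015] [0.0226 0.0069] 1.0
0.213 206 world [0.5555 0.3124 0.2181] tool mean [ 0.0027 -0.0014  0.0806] rect [ 0.0021 -0.0014] [0.0226 0.0061] 3.0
0.16 170 world [0.5537 0.3172 0.1834] tool mean [ 0.0078 -0.0013  0.1152] rect [ 0.0016 -0.0014] [0.0271 0.0128] 3.2
186 315 321 [[0.0155, -0.0031], [0.0155, 0.0026]]
190 314 321 [[0.0122, -0.0039], [0.0122, 0.0026]]
194 314 321 [[0.0088, -0.0039], [0.0088, 0.0026]]
198 314 321 [[0.0055, -0.0039], [0.0054, 0.0026]]
202 314 321 [[0.0021, -0.004], [0.002, 0.0026]]
206 314 320 [[-0.0014, -0.004], [-0.0014, 0.0018]]
210 314 320 [[-0.0048, -0.004], [-0.0049, 0.0018]]
214 314 319 [[-0.0083, -0.0041], [-0.0083, 0.0009]]
```

View pics/w1c.png

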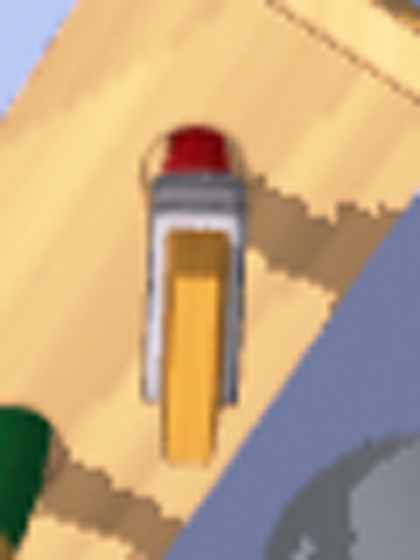

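The crop shows the red handle, steel collar and golden tips lined up, about 2 mm and 2–3° off the tool centre; the bristle size, 22.6 × 6.9 mm at 218 mm height, matches. I correct that, descend and grip.

```bash
python3 -m creep '[[0.05,-0.03,0,0.5,0.7],[0,0,0.7,0,0.7],[0,0,0.7,0,0.7],[0,0,0.7,0,0.7],[0,0,0.7,0,0.7],[0,0,0.5,0,0.7],[0,0,0.24,0,0.7],[0,0,0,0,0.7]]' 20 && python3 -m creep '[[0,0,0,0,0.4],[0,0,0,0,0.25],[0,0,0,0,0.15],[0,0,0,0,0.05],[0,0,0,0,0.05],[0,0,0,0,0.05]]' 20
```

```text
clock: 4.4
position: [0.5558, 0.3118, 0.1569]
ee_rot: [-1.828, -2.554, 0.001]
force: [0.2, -0.6, -0.3]
width: 0.699
gripper_force: 0.0
clock: 5.15
position: [0.5561, 0.3118, 0.1571]
ee_rot: [1.829, 2.555, 0.0]
force: [0.6, -1.0, 0.5]
width: 0.13
gripper_force: 20.0
```

The width of 12 mm matches the collar's thickness. I lift clear of the other brushes.

```bash
python3 -m creep '[[0,0,-0.1,0,0.05],[0,0,-0.2,0,0.05],[0,0,-0.3,0,0.05],[0,0,-0.4,0,0.05],[0,0,-0.6,0,0.05],[0,0,-0.6,0,0.05],[0,0,-0.7,0,0.05],[0,0,-0.7,0,0.05],[0,0,-0.7,0,0.05],[0,0,-0.7,0,0.05],[0,0,-0.4,0,0.05],[0,0,0,0,0.05]]' && python3 - <<'E'
from h import *
a=grab('scene','s2.png');p,M,s=tool();print(np.round(M,3).tolist(),s['force'])
E
```

```text
clock: 6.65
position: [0.5565, 0.3119, 0.3745]
ee_rot: [1.828, 2.554, 0.003]
force: [0.3, 0.9, -1.6]
width: 0.13
gripper_force: 20.0
[[-0.322, 0.947, 0.0], [0.947, 0.322, 0.0], [0.0, 0.0, -1.0]] [ 0.72700086  0.15567839 -0.11611767]
```

View pics/s2.png

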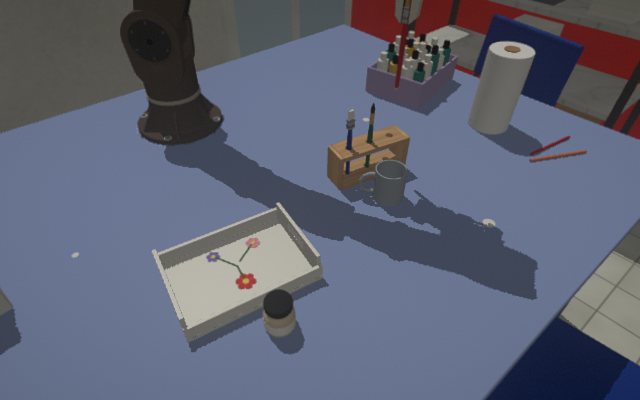

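The picture shows the red brush hanging clear at (402,45) and the stand, blue and green brushes undisturbed at (370,150). I carry it to the free table between stand and tray, turned so the closing line is parallel to the tray's long side.

```bash
python3 -m creep '[[-0.3,-0.1,0,0,0.05],[-0.6,-0.2,0,0,0.05],[-0.8,-0.3,0,0,0.05],[-0.8,-0.3,0,0,0.05],[-0.8,-0.3,0,0,0.05],[-0.8,-0.3,0,0,0.05],[-0.8,-0.3,0,0,0.05],[-0.6,-0.2,0,0,0.05],[-0.4,-0.2,0,0,0.05],[-0.1,0,0,0,0.05]]' && python3 -m creep '[[0,0,0,-1,0.05],[0,0,0,-1.0,0.05],[0,0,0,-1,0.05],[0,0,0,-1,0.05],[0,0,0,-1,0.05],[0,0,0,-1,0.05],[0,0,0,-1,0.05],[0,0,0,-1,0.05],[0,0,0,-1,0.05],[0,0,0,-1,0.05],[0,0,0,-1,0.05],[0,0,0,-1,0.05]]' && python3 -m creep '[[0,0,0.3,-1,0.05],[0,0,0.6,-1,0.05],[0,0,0.8,-1,0.05],[0,0,0.8,-0.2,0.05],[0,0,0.8,0,0.05],[0,0,0.8,0,0.05],[0,0,0.6,0,0.05],[0,0,0.4,0,0.05],[0,0,0.2,0,0.05],[0,0,0,0,0.05]]' && python3 - <<'E'
from h import *
p,M,s=tool();print(p,np.round(M,3).tolist(),s['force'],s['ft_torque'],np.degrees(np.arctan2(M[1,0],M[0,0])))
E
```

```text
clock: 7.95
position: [0.5496, 0.0542, 0.3732]
ee_rot: [-1.832, -2.552, -0.0]
force: [-0.8, 0.4, -0.9]
width: 0.129
gripper_force: 20.0
clock: 9.45
position: [0.5501, 0.0573, 0.3728]
ee_rot: [-0.625, -3.078, -0.0]
force: [-0.6, 0.5, -0.5]
width: 0.131
gripper_force: 20.0
clock: 10.7
position: [0.5502, 0.0564, 0.1611]
ee_rot: [-0.284, -3.129, -0.0]
force: [-0.8, -0.3, -0.4]
width: 0.131
gripper_force: 20.0
[0.55018183 0.05641034 0.16110297] [[-0.984, 0.18, -0.0], [0.18, 0.984, 0.0], [0.0, 0.0, -1.0]] [-0.80630852 -0.26094439 -0.40211374] [-0.00225913  0.01369767 -0.01343039] 169.61841287652152
```

```bash
python3 -m creep '[[0,0,0.15,0,0.05],[0,0,0.1,0,0.05],[0,0,0.06,0,0.05],[0,0,0,0,0.05]]' 8 && python3 -m creep '[[0.18,0,0,0,0.05],[0.18,0,0.02,0,0.05],[0.18,0,0.02,0,0.05],[0.18,0,0.03,0,0.05],[0,0,0,0,0.05]]' 8 && python3 - <<'E'
from h import *
a=grab('scene','s3.png')
hsv=cv2.cvtColor(a['pixels'],cv2.COLOR_BGR2HSV)
p,M,s=tool();print(p,s['force'],s['ft_torque'])
f=depth(a,np.stack(np.meshgrid(np.arange(640),np.arange(400)),-1).reshape(-1,2))
red=(((hsv[...,0]<8)|(hsv[...,0]>172))&(hsv[...,1]>120)).ravel()
g=p-M[:,2]*.019
q=f[red&(np.linalg.norm(f-g,axis=1)<.2)&(f[:,1]>0)];print(len(q))
c=q.mean(0);v=np.linalg.svd(q-c)[2][0];v*=np.sign(v[2]);print(c,v,'lean',np.degrees(np.arccos(v[2])),'butt z',q[:,2].min(), 'dir', np.degrees(np.arctan2(v[1],v[0])))
E
```

```text
clock: 11.2
position: [0.5504, 0.0562, 0.1489]
ee_rot: [0.285, 3.128, 0.0]
force: [0.8, -0.0, -0.2]
width: 0.13
gripper_force: 8.0
clock: 11.82
position: [0.5208, 0.0617, 0.146]
ee_rot: [-0.284, -3.128, -0.0]
force: [-1.9, -0.5, 4.9]
width: 0.133
gripper_force: 8.0
[0.52096972 0.0616174  0.14596575] [-0.01528047 -1.30182366  5.37983366] [-0.08384397  0.35404424 -0.00951691]
175
[0.53927753 0.05658601 0.08266735] [-0.1436019   0.01992993  0.98943484] lean 8.336022437812016 butt z 0.0031309476853689233 dir 172.09862207830201
```

```bash
python3 -m creep '[[0.36,0,0.07,0,0.05],[0.35,0,0.1,0,0.05],[0.34,0,0.13,0,0.05],[0.32,0,0.16,0,0.05],[0.31,0,0.19,0,0.05],[0.29,0,0.21,0,0.05],[0.27,0,0.23,0,0.05],[0,0,0,0,0.05]]' 8 && cat > lean.py <<'E'
from h import *
import sys
a=grab('scene',sys.argv[1])
hsv=cv2.cvtColor(a['pixels'],cv2.COLOR_BGR2HSV)
p,M,s=tool();print(p,s['force'],s['ft_torque'],s['clock'])
f=depth(a,np.stack(np.meshgrid(np.arange(640),np.arange(400)),-1).reshape(-1,2))
red=(((hsv[...,0]<8)|(hsv[...,0]>172))&(hsv[...,1]>120)).ravel()
g=p-M[:,2]*.0188
q=f[red&(np.linalg.norm(f-g,axis=1)<.2)&(f[:,2]>float(sys.argv[2]))]
c=q.mean(0);v=np.linalg.svd(q-c)[2][0];v*=np.sign(v[2])
print(len(q),'lean',np.degrees(np.arccos(v[2])),'dir',np.degrees(np.arctan2(v[1],v[0])),'zmin',q[:,2].min())
t=(q-g)@v;print('along from grasp',t.min(),t.max(),'axis at grasp, offset',(c+v*((g-c)@v)-g).round(4))
E
python3 lean.py s4.png -1
```

```text
clock: 12.88
position: [0.4323, 0.0776, 0.1015]
ee_rot: [-0.283, -3.127, 0.001]
force: [0.5, -0.0, -1.1]
width: 0.131
gripper_force: 8.0
[0.43335771 0.07753297 0.10195918] [-0.75353196  0.66951833 -0.44029774] [-0.01371412  0.03702486  0.01980893] 12.925
203 lean 43.422065099331085 dir 169.73598690871495 zmin 0.006377332027184823
along from grasp -0.1626473015252617 -0.017360285608984994 axis at grasp, offset [ 0.0048 -0.0023  0.0048]
```

View pics/s4.png

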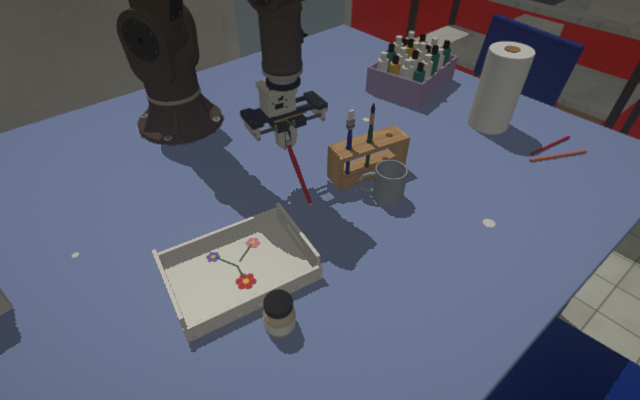

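The picture shows the brush leaning from the gripper at (285,140) to its butt on the table at (308,200), in the tray's direction. Lean is about 43°, so I add a touch more, then grip firmly, lift and carry it over the tray.

```bash
python3 -m creep '[[0.06,0,0.06,0,0.05],[0.06,0,0.06,0,0.05],[0,0,0,0,0.05]]' 8 && python3 -m creep '[[0,0,0,0,0.05],[0,0,0,0,0.05],[0,0,0,0,0.05],[0,0,-0.2,0,0.05],[0,0,-0.5,0,0.05],[0,0,-0.7,0,0.05],[0,0,-0.8,0,0.05],[0,0,-0.8,0,0.05],[0,0,-0.8,0,0.05],[0,0,-0.5,0,0.05],[0,0,-0.2,0,0.05],[0,0,0,0,0.05]]' 30 && python3 -m creep '[[-0.2,-0.3,0,0,0.05],[-0.4,-0.5,0,0,0.05],[-0.5,-0.7,0,0,0.05],[-0.6,-0.7,0,0,0.05],[-0.6,-0.7,0,0,0.05],[-0.6,-0.7,0,0,0.05],[-0.5,-0.7,0,0,0.05],[-0.5,-0.6,0,0,0.05],[-0.4,-0.5,0,0,0.05],[-0.2,-0.3,0,0,0.05],[0,0,0,0,0.05],[0,0,0,0,0.05]]' && python3 lean.py s5.png 0.1
```

```text
clock: 13.3
position: [0.4289, 0.0784, 0.0975]
ee_rot: [0.285, 3.129, 0.0]
force: [0.1, -0.8, -0.0]
width: 0.132
gripper_force: 8.0
clock: 14.8
position: [0.4289, 0.0784, 0.2777]
ee_rot: [0.285, 3.128, 0.0]
force: [-0.5, -0.0, -0.7]
width: 0.129
gripper_force: 30.0
clock: 16.3
position: [0.5645, -0.1774, 0.2773]
ee_rot: [-0.283, -3.128, -0.001]
force: [-0.8, 0.1, 0.0]
width: 0.129
gripper_force: 30.0
[ 0.56462437 -0.17723001  0.27740087] [-0.37752163 -0.07035432 -0.42595801] [ 0.03124739  0.02321936 -0.0028676 ] 16.35
509 lean 45.31618141154741 dir 169.6128538321477 zmin 0.18381023312652378
along from grasp -0.16305757390759743 -0.01691764311343172 axis at grasp, offset [ 0.0049 -0.0016  0.0052]
```

View pics/s5.png

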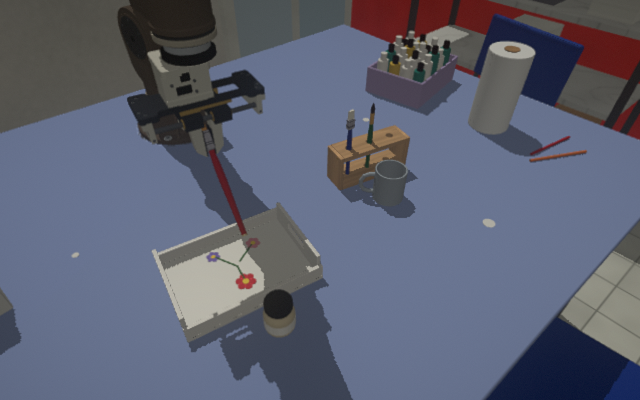

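The picture shows the brush held at 45° over the tray, handle pointing down towards the painter (butt at (243,232)), everything else in place. The middle works out at (0.606, -0.185, 0.255), so I lower 5 mm, hold and check that it is steady.

```bash
python3 -m creep '[[0,0,0.06,0,0.05],[0,0,0.06,0,0.05],[0,0,0,0,0.05],[0,0,0,0,0.05],[0,0,0,0,0.05],[0,0,0,0,0.05],[0,0,0,0,0.05],[0,0,0,0,0.05],[0,0,0,0,0.05],[0,0,0,0,0.05]]' 30 && python3 lean.py s6.png 0.1
```

```text
clock: 17.6
position: [0.5648, -0.1783, 0.2727]
ee_rot: [-0.284, -3.129, -0.0]
force: [0.6, 0.4, -1.1]
width: 0.131
gripper_force: 30.0
[ 0.56487213 -0.17826843  0.272734  ] [-0.60577686 -0.65885306 -0.70337138] [ 0.00091203  0.01604341 -0.01872898] 17.65
502 lean 45.391577912521996 dir 169.53315012362717 zmin 0.18113024518312737
along from grasp -0.16272555306553493 -0.016933033042395376 axis at grasp, offset [ 0.005  -0.0014  0.0053]
```

Steady at 45.4° with the middle at about (0.606, -0.186, 0.250). Handing in.

```bash
python3 -c "from cell import sign_off; print(sign_off())"
```

```text
the job is handed in; nothing more can be done
None
```

The red brush is handed in while still held by its collar: about 45° lean, handle down and out over the tray's far long side, middle over the tray centre at about 25 cm, steady, with everything else seen in place in the last camera view; time used was about 18 s of the 42 s.

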